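# Third hand for pinning track on a trestle

## Task

Pick up the loose straight track piece and lay it flat along the narrow deck of the wooden trestle bridge, centred across the deck, with its end facing the sprung metal stop pad but not pushing it yet. Then slide it along the deck against the pad and keep pressing with a steady force of about 8 N (between 5 and 11 N, never above 15 N), so that somebody can pin it down. Finish while still holding it pressed there; do not let go, and leave the paint pot, the wagon and the big screwdriver alone.

Things in the scene. Friction and masses are not known exactly. Their poses are not given: they have to be found in the camera images.
- track_mid (a point): Centre (half-way up) of the loose straight model-railway track piece: grey-brown sleeper bed with two rails, 24 mm wide (x), 132 mm long over the rails (y; the bed is 121 mm long, the rails stick out at both ends), 7 mm high (z), about 30 g. This frame's y axis runs along the rails, z up. It starts lying flat on the table, so this point starts 3.5 mm above it; either end may face the stop.
- deck_mid (a point): Point on the top surface of the trestle bridge's deck, 45 mm above the table, at the middle of its width and length. The deck is a wooden strip 18 mm wide (x) and 200 mm long (y), narrower than the track piece, without side walls; y runs along the deck towards the stop pad. The bridge is fixed on a plywood board 70 mm wide, 8 mm thick; a wooden block 44 mm wide, 30 mm thick, 68 mm high above the table stands past the deck, its near face 127 mm from this point along +y.
- stop_face (a point): Centre of the flat face of the sprung metal stop pad (30 mm wide, reaching from 2 mm to 17 mm above the deck top; this point is 9 mm above it). It faces the deck along -y and moves with the pad. Unpressed it lies 78 mm from deck_mid along +y, over the deck.
- stop_pad (a joint): How far the stop pad is pushed in along the deck's +y, in m: 0 unpressed, 0.030 at its hard limit. A spring of 600 N/m without preload pushes back: 5 N at 0.0083, 8 N at 0.0133, 11 N at 0.0183.
- pot_mid (a point): Middle of a bystander: small round paint pot with a white cap, 31 mm across, 42 mm high, standing behind the bridge. Leave it alone.
- wagon_mid (a point): Middle of a bystander: open coal wagon, 19 x 73 x 24 mm, standing to the right of the bridge. Leave it alone.
- big_driver_mid (a point): Middle of a bystander: the big screwdriver with the thick handle, 24 x 198 x 24 mm, lying to the right. Leave it alone.

How it is judged:
By the outcome, as a careful person would: the job done as asked, in the order asked, and still so for the second after the job is handed in, while the arm keeps its last pose, push and grip.
It also fails if it takes over 38 s, if anything falls off the work surface, if the arm or the gripper's body presses on something with over 40 N, if the wrist force passes 120 N, or if a joint passes its speed limit or range.

## Robot

A 6-joint arm with a two-finger parallel gripper is mounted at the origin on a cart in front of the work surface, level with it; the furniture and walls round the work are solid. World frame = base frame: x ahead of the robot, y to its left, z up, the work surface at z = 0. Lengths are in mm, angles in rad, forces in N, time in s.
With the tool pointing down it reaches from about 275 to 750 mm from the base axis. Payload 10.2 kg.
Tool frame: the origin (TCP) lies at the very end of the fingers, on their centre line; the grasp point (between the pads) lies 19 mm behind it (ctrl.grip_depth is the distance from the TCP to the grasp point, in mm); z points along the fingers, x is the direction in which the jaws open and shut, and the axes are right-handed (so a half turn about z gives the same grasp; the last joint's range is limited). The gripper opens to 85 mm and grips with 20 to 120 N. Pads are 22 mm wide; open, the fingers measure 114 mm over their backs; the gripper's body (76 mm by 85 mm) begins 54 mm behind the grasp point. The pads swing forward as they close: fully open they stand 13 mm farther back than shut.
Start: joints at [0.927, 0.313, 1.498, -0, 1.331, -0.223], TCP at [214.471, 479.201, 231.294] pointing down, gripper open.
Joint ranges: [-2.94, 2.94], [-0.97, 2.17], [0.19, 2.56], [-1.23, 4.37], [0.02, 3.11], [-2.88, 2.88]. Speed limits (rad/s): [2.39, 2.39, 3.01, 3.14, 3.14, 3.14].

## Interface

Orientations are given as a unit quaternion [w, x, y, z].
In Python, from rig import ctrl gives the robot as it stands.
- The arm moves only by the tool play_rows, never from a script. Its argument "motion" is a list of rows, each a list of 2 entries, a list of its own where there are three numbers: the shift along the tool's x, y, z in mm, then the turn, a rotation vector about the tool's x, y, z in degrees. A call has 1 to 20 rows; each row shifts and turns the commanded pose from where the row before left it, along the tool's axes as they then stand; what a row does not reach is not made up. A row lasts 1/12 s, in which the tool goes at most 41.7 mm and 7.16 degrees, less where a joint would pass 70% of its speed; a pose out of reach is approached as far as the arm can. A call with a gripper value outside its range is refused whole. "fingers" is the finger opening in mm, from 0 to 85.4, set as the call begins (left out, the last holds). The fingers move at their own pace and stop on an object; "squeeze" is the grip in N (left out, the last holds). Time passes only in rows, so rows that do not move let the fingers close. It gives the time, the measured TCP pose, the force and the opening at its end, in the units of the state.
- ctrl.sense(): the state, without advancing time (a new reading comes with each control period).
- ctrl.capture(name): name is "scene" or "top" or "wrist"; returns the picture (420x560x3 uint8, red, green, blue); there is no depth.
- ctrl.get_calibration(name): a dict with "K" (3x3 intrinsics, pixels), "R" (3x3) and "t" (3): a world point X has camera coordinates R X + t; the wrist camera has in their place "tool_from_camera" (4x4, takes a point from camera to tool coordinates, whose origin is the TCP and whose axes are the tool frame's). Camera axes: x right, y down, z forward; pixel columns grow to the right and rows downward; lengths in mm; the calibration is good to about 2 mm. A picture is of the moment at which its call begins: read the wrist's pose just before it. get_calibration takes no time and is no camera call.
- ctrl.finish_job(): hands the job in, once; it reports no verdict.
Trained networks look in the newest picture that a camera, given by its name, has taken for a name from the list of things; names that differ only in an ending like _2 or _b are one class to them, and where a whole thing is asked for, a point or a joint stands for the part that bears it (a point fixed in the world has none). Each returns a list of dicts, best first, with "p" (0 to 1); they miss things now and then, are a little off and sometimes report something else, mostly with a low value. They report only what shows in the picture. A call takes as long as a camera call.
- ctrl.spot_in(camera, name): "position" ([column, row] as shares, 0 to 1, of the picture: columns of its width, rows of its height, amid what is visible of it).
The state is a dict: "time_s": time; "joints": joint angles; "dq": joint speeds; "tau": joint torques, N m; "eef_pos": TCP position; "ee_rot": TCP orientation; "force": force on the tool from outside, world axes, zero at the start; "wrist_torque": the same for the moment, N m; "grip_width": opening from 0.0 (shut) to 1.0 (fully open).
Only numpy, scipy, OpenCV 4.12 (cv2) and the standard library are available. Lean on these libraries where they do the work, as an engineer would, in place of code of your own. Each camera call takes 0.05 s, during which the arm holds its last target. There are 200 camera calls.

## Working session

There is one attempt and no reset: what is moved stays moved. The work goes in short steps, Python scripts to look and compute and a tool call to move; the robot and the scene stay as the last step left them, time stands still between calls to the robot, and variables do not carry over. Pictures are saved under pics/ and viewed, about 8 in all and at most 12, crops included, and the job is handed in when it is done.

Besides the shell and the picture viewer there is one more tool, called after "Emit:" as name(argument=value, ...), one argument or row to a line, values as JSON. play_rows: Moves the arm, as the interface text tells. Its arguments: {"type":"object","properties":{"motion":{"type":"array"},"fingers":{"type":"number"},"squeeze":{"type":"number"}},"required":["motion"]}

```bash
mkdir -p pics; ls
cat > h.py <<'E'
import numpy as np, cv2
from rig import ctrl
def ray(cam,px,z,cal=None):
    c=ctrl.get_calibration(cam);K=np.array(c["K"]);R=np.array(c["R"]);t=np.array(c["t"]).ravel()
    d=R.T@np.linalg.solve(K,[px[0],px[1],1]);o=-R.T@t
    return o+d*(z-o[2])/d[2]
E
python3 - <<'E'
from h import *
for n in("top","scene"):
    im=ctrl.capture(n);cv2.imwrite(f"pics/{n}1.png",im[...,::-1])
    c=ctrl.get_calibration(n);print(n,-np.array(c["R"]).T@np.array(c["t"]).ravel())
    for k,z in(("track_mid",3.5),("deck_mid",45),("stop_face",54),("stop_pad",54),("pot_mid",21),("wagon_mid",12),("big_driver_mid",12)):
        try:
            for d in ctrl.spot_in(n,k)[:2]:
                p=np.array(d["position"])*[560,420];print(k,round(d["p"],2),p.round(1),ray(n,p,z).round(1))
        except Exception as e: print(k,e)
print(ctrl.sense(),ctrl.get_calibration("wrist"))
E
```

```text
pics
top [ 445.94103001  -23.25603076 1208.27823846]
track_mid 0.74 [302.  282.4] [436.8 -46.8   3.5]
track_mid 0.53 [311.2 145.9] [770.3 -77.    3.5]
deck_mid 0.85 [216.9 210.4] [607.9 150.1  45. ]
deck_mid 0.62 [412.2 271.5] [ 457.2 -300.    45. ]
stop_face 0.62 [181.5 210.7] [607.5 231.4  54. ]
pot_mid 0.71 [308.2 147.2] [762.5 -68.9  21. ]
wagon_mid 0.5 [357.1 207.8] [ 612.2 -183.5   12. ]
big_driver_mid 0.68 [411.4 273.2] [ 453.6 -305.7   12. ]
scene [  89.47759023 -832.65183405  501.58706329]
track_mid 0.86 [223.5 280.7] [438.9 -47.5   3.5]
deck_mid 0.56 [255.  223.4] [581.9  80.7  45. ]
deck_mid 0.42 [240.3 194.7] [639.7 264.6  45. ]
stop_face 0.64 [238.8 197.4] [616.6 227.7  54. ]
pot_mid 0.74 [363.3 240. ] [766.8 -80.4  21. ]
wagon_mid 0.57 [335.7 281.6] [ 614.  -179.7   12. ]
big_driver_mid 0.79 [306.2 347.8] [ 452.4 -315.2   12. ]
{'time_s': 0.8, 'joints': array([ 9.26587513e-01,  3.12905118e-01,  1.49771413e+00, -9.04043873e-06,
        1.33099894e+00, -2.23396670e-01]), 'dq': array([ 0.00112032,  0.00013606,  0.00070376, -0.00066064, -0.00183157,
        0.0003154 ]), 't
[... 249 characters left out ...]
01, -1.04718175e-05]), 'force': array([ 0.38700925, -0.53776655, -0.03889819]), 'wrist_torque': array([-0.01728737,  0.01943322, -0.01361635]), 'grip_width': 1.0023702399672754} {'K': array([[290.28192197,   0.        , 279.01250808],
       [  0.        , 290.28192197, 206.80271702],
       [  0.        ,   0.        ,   1.        ]]), 'tool_from_camera': array([[ 9.99999241e-01, -2.76171780e-04,  1.20052535e-03,
         4.06637625e-02],
       [-5.00814344e-05,  9.64626276e-01,  2.63621215e-01,
        -6.72207752e+01],
       [-1.23086304e-03, -2.63621075e-01,  9.64625530e-01,
        -1.42162135e+02],
       [ 0.00000000e+00,  0.00000000e+00,  0.00000000e+00,
         1.00000000e+00]])}
```

View pics/top1.png

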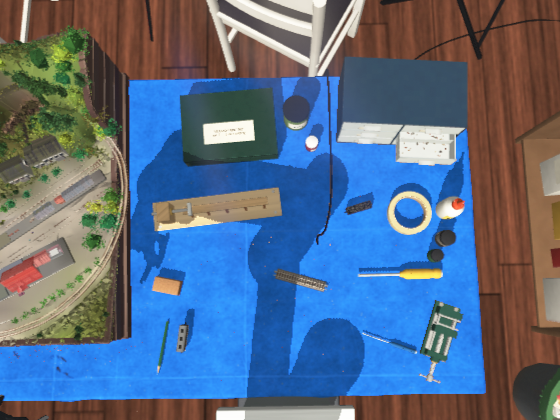

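View pics/scene1.png

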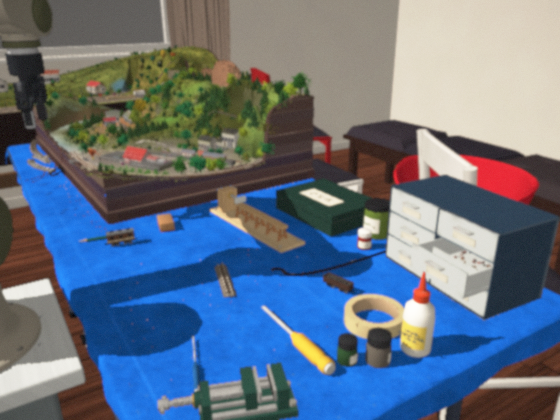

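The track lies around top-view pixel (301,280) and the bridge spans (153,211)–(282,201), with the stop block at its left (+y) end. The arm starts clear of the layout. I'll go to a wrist view of the bridge, then the track.

Emit:
play_rows(
  motion=[
    [[0,0,0],[0,0,7.1]],
    [[0,0,0],[0,0,7.1]],
    [[0,0,0],[0,0,7.1]],
    [[0,0,0],[0,0,7.1]],
    [[0,0,0],[0,0,7.1]],
    [[0,0,0],[0,0,7.1]],
    [[0,0,0],[0,0,7.1]],
    [[0,0,0],[0,0,7.1]],
    [[0,0,0],[0,0,7.1]],
    [[0,0,0],[0,0,7.1]],
    [[0,0,0],[0,0,7.1]],
    [[0,0,0],[0,0,7.1]],
    [[26,32,0],[0,0,0]],
    [[26,32,0],[0,0,0]],
    [[26,32,0],[0,0,0]],
    [[26,32,0],[0,0,0]],
    [[26,32,0],[0,0,0]],
    [[26,32,0],[0,0,0]],
    [[26,32,0],[0,0,0]],
    [[26,32,0],[0,0,0]],
  ],
  fingers=40,
)

```text
time_s: 2.47
eef_pos: [326.2, 167.0, 231.5]
ee_rot: [-0.0, 0.986, -0.167, 0.0]
force: [1.6, 0.2, 0.6]
grip_width: 0.468
```

Emit:
play_rows(
  motion=[
    [[38,-3,0],[0,0,0]],
    [[38,-3,0],[0,0,0]],
    [[38,-3,5],[0,0,0]],
    [[38,-3,5],[0,0,0]],
    [[38,-3,5],[0,0,0]],
    [[38,-3,5],[0,0,0]],
    [[0,0,0],[0,0,0]],
    [[0,0,0],[0,0,0]],
  ],
)

```text
time_s: 3.13
eef_pos: [547.9, 109.8, 209.9]
ee_rot: [0.0, 0.986, -0.168, -0.001]
force: [-0.6, -0.1, -0.1]
grip_width: 0.471
```

```bash
cat >> h.py <<'E'
from scipy.spatial.transform import Rotation as Ro
def pose(s):
    q=s["ee_rot"];return Ro.from_quat([q[1],q[2],q[3],q[0]]).as_matrix(),np.array(s["eef_pos"])
def wcam(s):
    R,p=pose(s);c=ctrl.get_calibration("wrist");T=np.array(c["tool_from_camera"])
    return np.array(c["K"]),R@T[:3,:3],R@T[:3,3]+p
def wray(s,px,z):
    K,R,o=wcam(s);d=R@np.linalg.solve(K,[px[0],px[1],1]);return o+d*(z-o[2])/d[2]
def wproj(s,X):
    K,R,o=wcam(s);c=K@(R.T@(np.array(X)-o));return c[:2]/c[2]
def shot(name):
    s=ctrl.sense();im=ctrl.capture("wrist");cv2.imwrite(f"pics/{name}.png",im[...,::-1])
    import pickle;pickle.dump(s,open(f"pics/{name}.pkl","wb"));return s,im
E
python3 - <<'E'
from h import *
s,im=shot("w1")
print(s["time_s"],s["eef_pos"],s["grip_width"],s["ee_rot"])
for k,z in(("track_mid",3.5),("deck_mid",45),("stop_face",54),("pot_mid",21)):
    for d in ctrl.spot_in("wrist",k)[:2]:
        p=np.array(d["position"])*[560,420];print(k,round(d["p"],2),p.round(1),wray(s,p,z).round(1))
cv2.imwrite("pics/w1b.png",cv2.resize(im[...,::-1],(784,588),interpolation=cv2.INTER_CUBIC))
E
```

```text
3.1333 [547.87646499 109.81007213 209.87056508] 0.47083651410124394 [ 1.60354027e-04  9.85731940e-01 -1.68318776e-01 -1.14345636e-03]
track_mid 0.75 [247.1 307.9] [448.6 -37.6   3.5]
deck_mid 0.6 [316.4 111.2] [610.  175.7  45. ]
stop_face 0.9 [303.5  60.6] [611.  222.6  54. ]
pot_mid 0.7 [498.5 263.7] [773.2 -72.   21. ]
```

View pics/w1b.png

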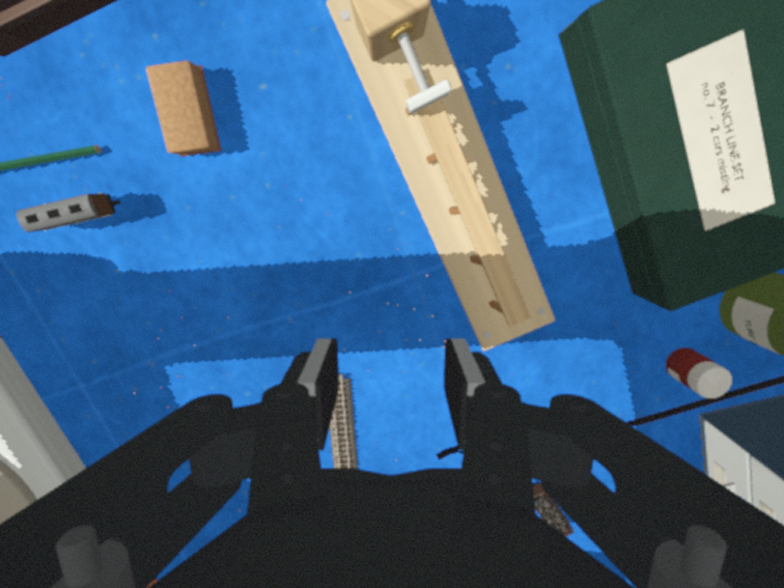

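The bridge shows clearly: pad at enlarged (428,97), near end of the deck at (517,321). I'll rectify it onto the deck plane for accurate reading.

```bash
cat >> h.py <<'E'
def ortho(s,im,z,c,ang,L,W,sc):
    # columns along direction ang (rad), rows along ang-90deg; centre c
    u=np.array([np.cos(ang),np.sin(ang)]);v=np.array([u[1],-u[0]])
    n=(int(L*sc),int(W*sc));a,b=np.meshgrid((np.arange(n[0])-n[0]/2)/sc,(np.arange(n[1])-n[1]/2)/sc)
    X=np.stack([c[0]+a*u[0]+b*v[0],c[1]+a*u[1]+b*v[1],np.full(a.shape,z)],-1)
    K,R,o=wcam(s);q=(X-o)@R@K.T;m=(q[...,:2]/q[...,2:]).astype(np.float32)
    return cv2.remap(im,m[...,0],m[...,1],cv2.INTER_CUBIC)
E
python3 - <<'E'
from h import *
import pickle
s=pickle.load(open("pics/w1.pkl","rb"));im=cv2.imread("pics/w1.png")
o=ortho(s,im,45,(610,150),np.pi/2+0.1,240,110,3.3)
for i in range(0,240,20):cv2.line(o,(int(i*3.3),0),(int(i*3.3),8),(0,0,255),1)
for i in range(0,110,10):cv2.line(o,(0,int(i*3.3)),(8,int(i*3.3)),(0,0,255),1)
cv2.imwrite("pics/o1.png",o);print(o.shape)
E
```

```text
(363, 792, 3)
```

View pics/o1.png

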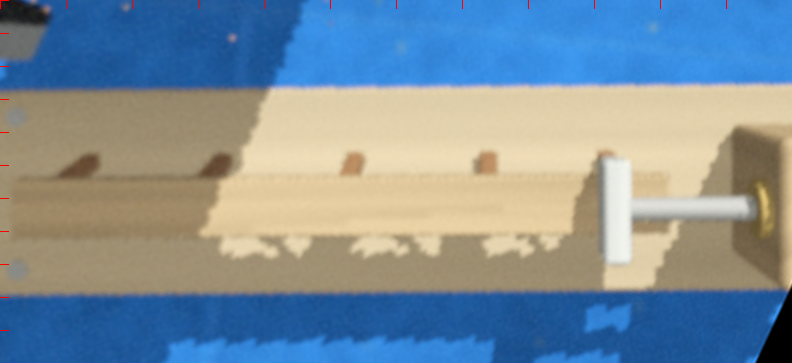

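Rectified at 3.3 px/mm: the deck runs from col 12 to col 669 (199 mm) and is 59 px (17.9 mm) wide. That gives deck_mid ≈ (619.0, 134.0), a deck heading of about 96.05°, and a pad face 78 mm from the middle, all matching the spec. Next is the track.

Emit:
play_rows(
  motion=[
    [[-8,35,8],[0,0,0]],
    [[-8,35,8],[0,0,0]],
    [[-8,35,8],[0,0,0]],
    [[-8,35,9],[0,0,0]],
    [[-7,35,9],[0,0,0]],
    [[-7,35,9],[0,0,0]],
    [[-7,35,9],[0,0,0]],
    [[0,0,0],[0,0,0]],
    [[0,0,0],[0,0,0]],
  ],
)

```text
time_s: 4.13
eef_pos: [415.5, -103.9, 151.7]
ee_rot: [0.0, 0.986, -0.169, 0.0]
force: [0.3, 0.7, 0.4]
grip_width: 0.469
```

Run:
```python
from h import *
s,im=shot("w2")
print(s["time_s"],s["eef_pos"],s["ee_rot"])
for d in ctrl.spot_in("wrist","track_mid")[:2]:
        p=np.array(d["position"])*[560,420];print(round(d["p"],2),p.round(1),wray(s,p,3.5).round(1))
        print(wray(s,p,7))
o=ortho(s,im[...,::-1],7,(437,-47),np.deg2rad(70.6),190,80,4)
cv2.imwrite("pics/o2.png",o)
```

```text
4.1333 [ 415.48370127 -103.90389004  151.72165217] [ 6.06752377e-05  9.85598414e-01 -1.69102495e-01  3.28282378e-04]
0.73 [285.4 119.4] [445.7 -35.5   3.5]
[445.60941167 -35.549961     7.        ]
0.54 [442.1   3. ] [606.4  10.8   3.5]
[604.36077176  10.1964719    7.        ]
```

View pics/o2.png

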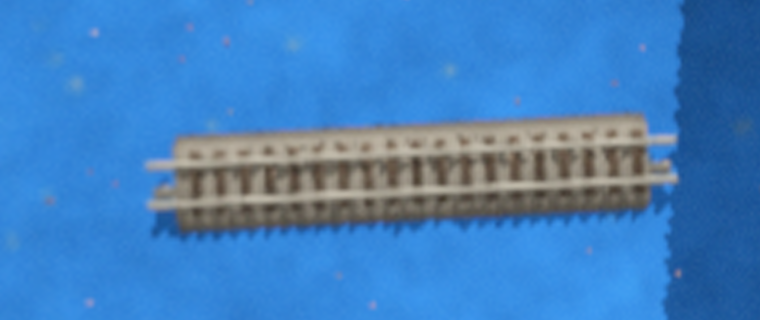

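Rectified at 4 px/mm: the rails run from (147,185) to (677,159), which is 132.7 mm long, as specified. So track_mid ≈ (442.5, −40.5) and its heading is 73.4°. I'll descend over it.

Emit:
play_rows(
  motion=[
    [[0,0,0],[0,0,-2.9]],
    [[2,-17,30],[0,0,0]],
    [[2,-17,30],[0,0,0]],
    [[2,-17,30],[0,0,0]],
    [[2,-17,30],[0,0,0]],
    [[0,0,11],[0,0,0]],
    [[0,0,7],[0,0,0]],
    [[0,0,0],[0,0,0]],
  ],
  fingers=36,
)

```text
time_s: 4.9
eef_pos: [443.0, -39.2, 12.6]
ee_rot: [-0.0, 0.99, -0.142, -0.001]
force: [-0.0, -0.2, -0.1]
grip_width: 0.425
```

Run:
```python
from h import *
s,im=shot("w3")
print(s["time_s"],s["eef_pos"],s["ee_rot"],s["force"],s["grip_width"])
cv2.imwrite("pics/w3b.png",cv2.resize(im[60:400,80:480,::-1],None,fx=1.7,fy=1.7))
R,p=pose(s);d=np.array([442.5,-40.5,0])-p;print(R.T@d)
```

```text
4.9 [443.01201753 -39.22511733  12.63364235] [-1.41973857e-04  9.89910891e-01 -1.41689785e-01 -6.42909066e-04] [-0.03611322 -0.22556248 -0.09783316] 0.42471316571534506
[-0.11723911  1.36857447 12.6336719 ]
```

View pics/w3b.png

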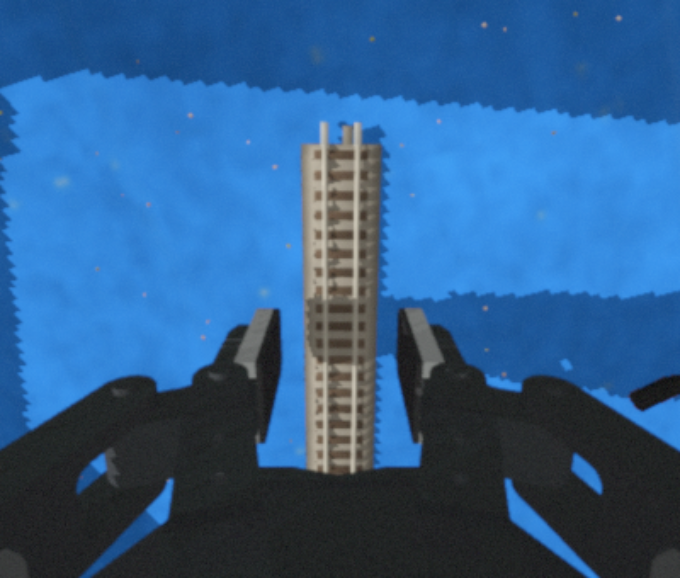

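The track sits centred between the open fingers and is aligned. Going down and closing.

Emit:
play_rows(
  motion=[
    [[0,1.4,4],[0,0,0]],
    [[0,0,4],[0,0,0]],
    [[0,0,2],[0,0,0]],
    [[0,0,0],[0,0,0]],
  ],
)

```text
time_s: 5.28
eef_pos: [442.7, -41.8, 3.3]
ee_rot: [0.0, 0.99, -0.143, 0.0]
force: [-0.1, -0.1, -1.1]
grip_width: 0.423
```

Emit:
play_rows(
  motion=[
    [[0,0,0],[0,0,0]],
    [[0,0,0],[0,0,0]],
    [[0,0,0],[0,0,0]],
    [[0,0,0],[0,0,0]],
    [[0,0,0],[0,0,0]],
    [[0,0,0],[0,0,0]],
  ],
  fingers=10,
  squeeze=60,
)

```text
time_s: 5.78
eef_pos: [442.9, -41.8, 3.7]
ee_rot: [0.0, 0.99, -0.143, 0.0]
force: [-2.9, -0.6, 6.0]
grip_width: 0.252
```

Emit:
play_rows(
  motion=[
    [[0,0,-2],[0,0,0]],
    [[0,0,-6],[0,0,0]],
    [[0,0,-20],[0,0,0]],
    [[0,0,-30],[0,0,0]],
    [[0,0,-30],[0,0,0]],
    [[0,0,-20],[0,0,0]],
    [[0,0,0],[0,0,0]],
    [[0,0,0],[0,0,0]],
  ],
)

```text
time_s: 6.45
eef_pos: [443.0, -41.7, 112.1]
ee_rot: [0.0, 0.99, -0.143, 0.001]
force: [-0.0, 0.7, -0.3]
grip_width: 0.252
```

Run:
```python
from h import *
s,im=shot("w4")
print(s["time_s"],s["eef_pos"],s["ee_rot"],s["force"],s["wrist_torque"],s["grip_width"])
cv2.imwrite("pics/w4b.png",cv2.resize(im[60:400,80:480,::-1],None,fx=1.7,fy=1.7))
```

```text
6.45 [442.98822317 -41.74720026 112.07898613] [ 2.26391880e-04  9.89761971e-01 -1.42723871e-01  1.04231197e-03] [-0.03087808  0.68822027 -0.33392852] [ 0.00690119 -0.03350145 -0.04462964] 0.25177671348437386
```

View pics/w4b.png

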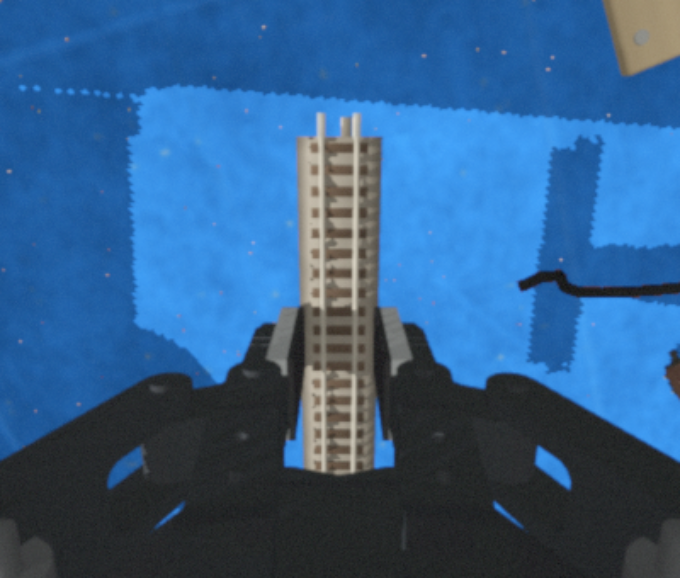

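The track is held straight and level. I'll compute where it sits in the tool frame and plan the transfer.

Run:
```python
from h import *
c=ctrl.get_calibration("wrist");K=np.array(c["K"]);T=np.array(c["tool_from_camera"])
def tool(px,z):
    d=T[:3,:3]@np.linalg.solve(K,[px[0],px[1],1]);o=T[:3,3];return o+d*(z-o[2])/d[2]
for z in(-3.5,0):
  for p in((320,113),(356,113),(325,308),(356,308)):
    print(z,p,tool((p[0]/1.7+80,p[1]/1.7+60),z).round(2))
# plan
yaw=np.deg2rad(96.05-90);s=ctrl.sense();R,p=pose(s)
y0=np.arctan2(R[1,0],R[0,0]);print("turn tool z deg",-np.rad2deg(yaw-y0))
x=np.array([np.cos(yaw),np.sin(yaw),0]);y=np.array([np.sin(yaw),-np.cos(yaw),0])
u=-y;mid=np.array([619.0,134.0,0]);
tgt=mid+u*2;d=tgt-p;print("x",x@d,"y",y@d,"tgt",tgt)
```

```text
-3.5 (320, 113) [ -5.63 -67.26  -3.5 ]
-3.5 (356, 113) [  4.12 -67.26  -3.5 ]
-3.5 (325, 308) [ -4.68 -10.74  -3.5 ]
-3.5 (356, 308) [  4.65 -10.73  -3.5 ]
0 (320, 113) [ -5.75 -67.28   0.  ]
0 (356, 113) [  4.24 -67.28   0.  ]
0 (325, 308) [-4.77 -9.33  0.  ]
0 (356, 308) [ 4.79 -9.33  0.  ]
turn tool z deg -22.460809012525846
x 194.12056404655905 y -157.95800973801678 tgt [618.78920739 135.9888606    0.        ]
```

Emit:
play_rows(
  motion=[
    [[0,0,0],[0,0,-5.6]],
    [[0,0,0],[0,0,-5.6]],
    [[0,0,0],[0,0,-5.6]],
    [[0,0,0],[0,0,-5.7]],
    [[28,-22,0],[0,0,0]],
    [[28,-22,0],[0,0,0]],
    [[28,-22,0],[0,0,0]],
    [[28,-22,0],[0,0,0]],
    [[28,-22,0],[0,0,0]],
    [[28,-22,0],[0,0,0]],
    [[26,-23,0],[0,0,0]],
    [[0,0,20],[0,0,0]],
    [[0,0,15],[0,0,0]],
    [[0,0,7],[0,0,0]],
    [[0,0,0],[0,0,0]],
    [[0,0,0],[0,0,0]],
  ],
)

```text
time_s: 7.83
eef_pos: [618.9, 132.8, 68.9]
ee_rot: [-0.0, 0.999, 0.053, -0.001]
force: [-0.0, 0.4, 0.3]
grip_width: 0.254
```

Run:
```python
from h import *
s,im=shot("w5")
print(s["time_s"],s["eef_pos"],s["ee_rot"],s["force"],s["grip_width"])
R,p=pose(s);print("yaw",np.rad2deg(np.arctan2(R[1,0],R[0,0])))
yaw=np.deg2rad(6.05);x=np.array([np.cos(yaw),np.sin(yaw)]);y=np.array([np.sin(yaw),-np.cos(yaw)])
d=np.array([619.,134])-p[:2];print("deck_mid rel x,y",x@d,y@d)
bgr=im[...,::-1]
# zoomed view on far part, deck plane & track plane
a=ortho(s,bgr,45,(619-.105*60,134+.9945*60),np.deg2rad(96.05),130,45,6)
b=ortho(s,bgr,p[2]+3.5,(619-.105*60,134+.9945*60),np.deg2rad(96.05),130,45,6)
cv2.imwrite("pics/o5.png",np.vstack([a,b]))
```

```text
7.8333 [618.88904385 132.78262507  68.8826166 ] [-9.86111194e-06  9.98598831e-01  5.29150644e-02 -6.08063058e-04] [-0.00941329  0.42614011  0.28427827] 0.25382733722087275
yaw 6.066457029120028
deck_mid rel x,y 0.23864497678828844 -1.1989001501229124
```

View pics/o5.png

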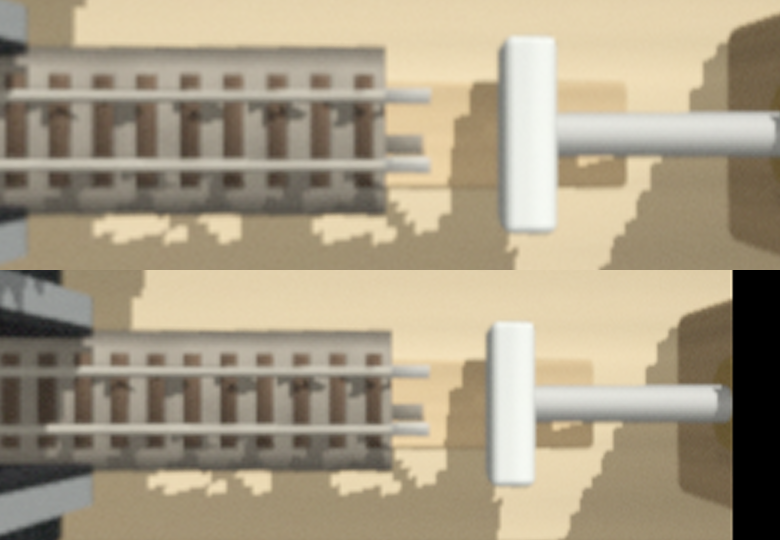

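The deck centre reads row 134 against 135 expected. The track rails are parallel to the deck but about 0.6 mm to one side, and the gap to the pad is about 11.5 mm. I'll nudge 0.5 mm across and lower.

Emit:
play_rows(
  motion=[
    [[0.5,0,6],[0,0,0]],
    [[0,0,6],[0,0,0]],
    [[0,0,4],[0,0,0]],
    [[0,0,1.5],[0,0,0]],
    [[0,0,0],[0,0,0]],
    [[0,0,0],[0,0,0]],
  ],
)

```text
time_s: 8.38
eef_pos: [619.7, 133.1, 51.8]
ee_rot: [-0.0, 0.999, 0.053, 0.0]
force: [0.1, -0.6, 0.3]
grip_width: 0.252
```

```bash
cat > look.py <<'E'
from h import *
import sys
n=sys.argv[1];s,im=shot(n)
print(s["time_s"],s["eef_pos"],s["force"],s["wrist_torque"],s["grip_width"])
R,p=pose(s);print("yaw",np.rad2deg(np.arctan2(R[1,0],R[0,0])),"tilt",R[2])
bgr=im[...,::-1];c=(619-.105*60,134+.9945*60)
a=ortho(s,bgr,45,c,np.deg2rad(96.05),130,45,6);b=ortho(s,bgr,52,c,np.deg2rad(96.05),130,45,6)
cv2.imwrite(f"pics/o{n}.png",np.vstack([a,b]))
E
python3 look.py w6
```

```text
8.3833 [619.69728119 133.08760587  51.83989144] [ 0.07318647 -0.62854378  0.30879551] [-0.0660028  -0.02528751  0.04090739] 0.25219667131559104
yaw 6.086152360928235 tilt [ 6.16392459e-05 -1.92071319e-06 -9.99999998e-01]
```

View pics/ow6.png

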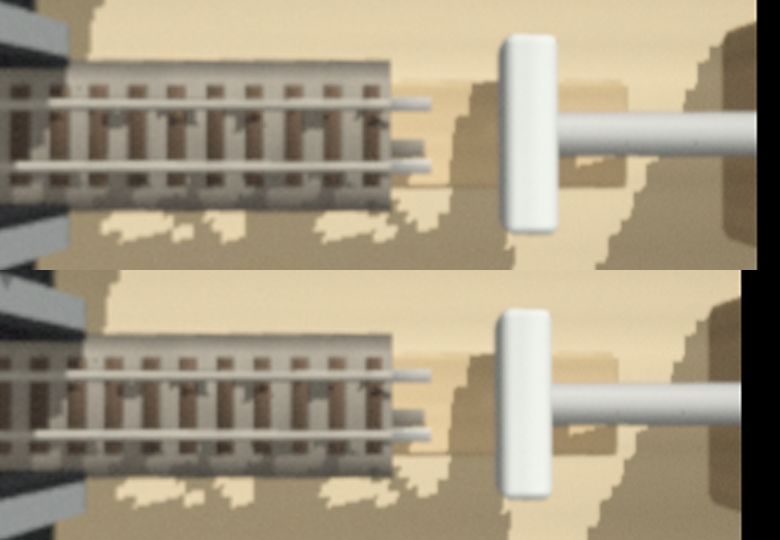

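Track centre at row 135 against deck centre 134, i.e. within 0.2 mm, and parallel. Lowering to contact.

Emit:
play_rows(
  motion=[
    [[0,0,1.5],[0,0,0]],
    [[0,0,1],[0,0,0]],
    [[0,0,0],[0,0,0]],
    [[0,0,0],[0,0,0]],
  ],
)

```text
time_s: 8.77
eef_pos: [619.6, 133.1, 49.3]
ee_rot: [0.0, 0.999, 0.053, -0.0]
force: [0.1, -0.0, -1.1]
grip_width: 0.251
```

Emit:
play_rows(
  motion=[
    [[0,0,0.5],[0,0,0]],
    [[0,0,0],[0,0,0]],
    [[0,0,0],[0,0,0]],
  ],
)

```text
time_s: 9.02
eef_pos: [619.7, 133.1, 48.8]
ee_rot: [-0.0, 0.999, 0.053, 0.0]
force: [-0.4, 0.0, 0.7]
grip_width: 0.247
```

Emit:
play_rows(
  motion=[
    [[0,0,0.4],[0,0,0]],
    [[0,0,0],[0,0,0]],
    [[0,0,0],[0,0,0]],
  ],
)

```text
time_s: 9.27
eef_pos: [619.7, 133.1, 48.8]
ee_rot: [0.0, 0.999, 0.053, 0.0]
force: [-2.2, 0.4, 4.9]
grip_width: 0.253
```

Contact reads 48.8 mm, about 5 N down, which fits a track mid-height of 45+3.5. I'll ease off slightly and slide slowly.

Emit:
play_rows(
  motion=[
    [[0,0,-0.15],[0,0,0]],
    [[0,-1.2,0],[0,0,0]],
    [[0,-1.2,0],[0,0,0]],
    [[0,-1.2,0],[0,0,0]],
    [[0,-1.2,0],[0,0,0]],
    [[0,-1.2,0],[0,0,0]],
    [[0,-1.2,0],[0,0,0]],
    [[0,-1.2,0],[0,0,0]],
    [[0,-0.6,0],[0,0,0]],
    [[0,0,0],[0,0,0]],
    [[0,0,0],[0,0,0]],
  ],
)

```text
time_s: 10.18
eef_pos: [619.0, 142.2, 48.8]
ee_rot: [0.0, 0.999, 0.053, 0.0]
force: [0.5, -3.0, 4.8]
grip_width: 0.252
```

Emit:
play_rows(
  motion=[
    [[0,-1,0],[0,0,0]],
    [[0,-1,0],[0,0,0]],
    [[0,-1,0],[0,0,0]],
    [[0,-1,0],[0,0,0]],
    [[0,-1,0],[0,0,0]],
    [[0,-1,0],[0,0,0]],
    [[0,0,0],[0,0,0]],
    [[0,0,0],[0,0,0]],
  ],
)

```text
time_s: 10.85
eef_pos: [618.3, 147.9, 48.8]
ee_rot: [0.0, 0.999, 0.053, 0.0]
force: [0.0, -2.6, 4.8]
grip_width: 0.254
```

Emit:
play_rows(
  motion=[
    [[0,-1,0],[0,0,0]],
    [[0,-1,0],[0,0,0]],
    [[0,-1,0],[0,0,0]],
    [[0,-1,0],[0,0,0]],
    [[0,-1,0],[0,0,0]],
    [[0,0,0],[0,0,0]],
    [[0,0,0],[0,0,0]],
  ],
)

```text
time_s: 11.43
eef_pos: [617.9, 152.3, 48.8]
ee_rot: [0.001, 0.999, 0.053, 0.0]
force: [0.1, -6.1, 5.2]
grip_width: 0.254
```

```bash
python3 look.py w7
```

```text
11.4333 [617.9032161  152.25773771  48.77961475] [ 0.08039818 -6.10388241  5.23679588] [-1.0866192  -0.03701724  0.08175445] 0.254005302121893
yaw 6.090417643798753 tilt [ 6.51888278e-04  1.37988019e-03 -9.99998835e-01]
```

View pics/ow7.png

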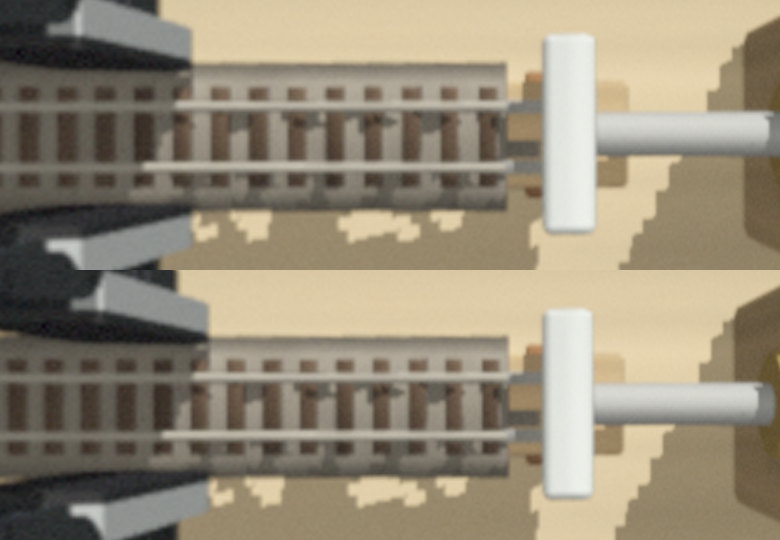

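The bed end moved 19.3 mm, matching the TCP, so nothing slipped. The rail end is at u≈86, so the pad is in by about 8 mm (≈5 N), and the force reading agrees. About 5 mm more.

Emit:
play_rows(
  motion=[
    [[0,-0.9,0],[0,0,0]],
    [[0,-0.9,0],[0,0,0]],
    [[0,-0.9,0],[0,0,0]],
    [[0,-0.9,0],[0,0,0]],
    [[0,-0.9,0],[0,0,0]],
    [[0,-0.8,0],[0,0,0]],
    [[0,0,0],[0,0,0]],
    [[0,0,0],[0,0,0]],
    [[0,0,0],[0,0,0]],
  ],
)

```text
time_s: 12.23
eef_pos: [617.4, 156.9, 48.8]
ee_rot: [0.001, 0.999, 0.053, 0.0]
force: [0.8, -9.6, 5.0]
grip_width: 0.251
```

```bash
python3 look.py w8
python3 - <<'E'
from h import *
F=[]
for i in range(6):
    ctrl.capture("top");s=ctrl.sense();F.append(np.r_[s["force"],s["eef_pos"]])
print(np.mean(F,0),np.std(F,0))
E
```

```text
12.2333 [617.43954799 156.89525265  48.81004444] [ 0.80592015 -9.62455726  4.99563988] [-1.58517815 -0.05646458  0.037218  ] 0.25056123328481644
yaw 6.085598856244924 tilt [ 5.73107462e-04  2.36374161e-03 -9.99997042e-01]
[  0.67066736  -9.19094784   5.18053361 617.43484534 156.90326488
  48.8029109 ] [0.36651493 0.63947624 0.50349283 0.00988021 0.01360212 0.01387564]
```

View pics/ow8.png

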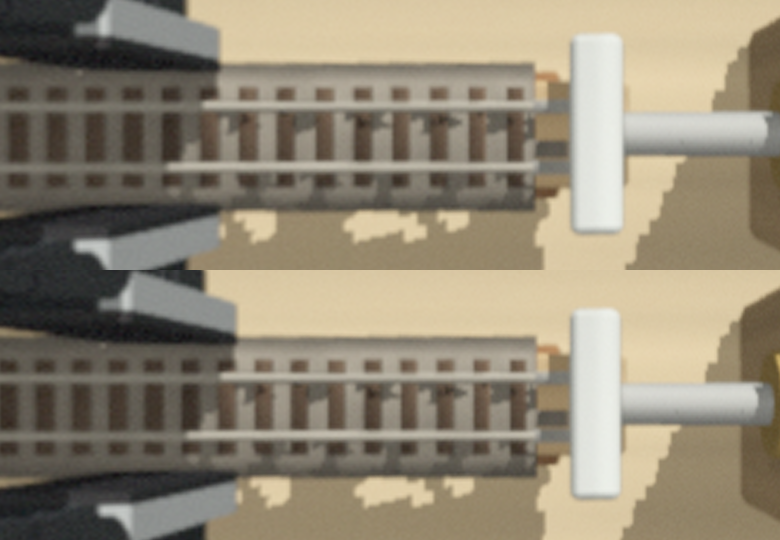

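The bed end is now at col 536, 4.7 mm further on. The pad is in by about 12.9 mm (≈7.7 N), and the steady force of 9.2 N less sliding drag agrees. Handing in.

```bash
python3 -c "
from rig import ctrl
print(ctrl.finish_job())"
```

```text
the job is handed in; nothing more can be done
None
```

The track piece lies flat along the deck and is pressed against the stop pad. It was still held in the gripper when I handed the job in, at about 12.5 s on the robot's clock. I gripped it at its middle and laid it on the deck with a gap of about 11 mm to the pad. Then I slid it slowly along the deck against the pad.

Last checks:
- **Pad force:** from the picture and the arm's position, the pad is pushed in about 12.9 mm, which is about 7.7 N. The wrist force along the deck averaged 9.2 N, which also includes about 1.5 to 3 N of deck friction. Both are inside 5 to 11 N, and I saw no reading near 15 N.
- **Position:** the track is about 0.4 mm off the deck's centreline and parallel to it. It rests on the deck with about 5 N downward load.
- **Grip:** the track moved with the gripper without slipping, by comparing pictures along the slide.
- **Unexpected reading:** the gripper read an opening of 21.5 mm on a 24 mm wide track. I put this down to bevelled sides on the track bed; the grip held throughout.
- **Bystanders:** I kept all moves well away from the paint pot, the wagon and the big screwdriver, but did not check them in a final picture.

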